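# Seat the T-key in the ski clamp

## Robot

A 6-joint arm with a two-finger parallel gripper is mounted at the origin on the work surface. World frame = base frame: x ahead of the robot, y to its left, z up, the work surface at z = 0. Lengths are in mm, angles in degrees, forces in N, time in s.
With the tool pointing down it reaches from about 350 to 850 mm from the base axis. Payload 8.1 kg.
Tool frame: the origin (TCP) lies at the very end of the fingers, on their centre line; the grasp point (between the pads) lies 19 mm behind it; z points along the fingers, y is the direction in which the jaws open and shut (so a half turn about z gives the same grasp; the last joint's range is limited). The gripper opens to 85 mm and grips with 20 to 120 N. Pads are 22 mm wide; open, the fingers measure 114 mm over their backs; the gripper's body (76 mm by 85 mm) begins 54 mm behind the grasp point. The pads swing forward as they close: fully open they stand 13 mm farther back than shut.
Start: joints at [69.935, 7.471, 85.268, -0, 87.261, -4.893], TCP at [157.007, 579.097, 194.692] pointing down, gripper open.
Joint ranges: [-169.43, 169.43], [-51.17, 129.36], [1.28, 143.12], [-76.62, 256.62], [0, 156.53], [-152.29, 152.29]. Speed limits (degrees/s): [136.94, 136.94, 159.86, 180, 180, 180].

## Interface

Orientations are given as [roll, pitch, yaw] about the fixed x, y, z axes, in that order (R = Rz(yaw) Ry(pitch) Rx(roll)).
In Python, from bench import sensors, viewer, job gives the robot as it stands.
- The arm moves only by the shell command python3 -m pendant 'ROWS' [FORCE]. ROWS is JSON, one flat list of numbers, 5 for each row, row after row: the shift along the world's x, y, z in mm, then the turn about the world's z in rad, then the finger opening in mm, from 0 to 85.4. In form: [x, y, z, twist, hand, x, y, z, twist, hand, ...]. A call has 1 to 12 rows; each row shifts and turns the pose as measured when the row begins; what a row does not reach is not made up. A row lasts 1/12 s, in which the tool goes at most 41.7 mm and 7.16 degrees, less where a joint would pass 70% of its speed; a pose out of reach is approached as far as the arm can. A call with a gripper value outside its range is refused whole. The fingers move at their own pace and stop on an object; FORCE is the grip in N (left out, the last holds). Time passes only in rows, so rows that do not move let the fingers close. It gives the time, the measured TCP pose, the force and the opening at its end, in the units of the state.
- sensors.sense(): the state, without advancing time (a new reading comes with each control period).
- viewer.snapshot(name): name is "scene" or "top"; returns a dict with "frame" (480x640x3 uint8, blue, green, red), "z_map" (480x640 float32, mm along the optical axis (not along the pixel's ray), 0 where there is no reading), "fx", "fy", "cx", "cy" (pixels), "k1" (the pictures are not rectified: a ray, as slopes to the right and down, at radius r is drawn at 1 + k1 r^2 times it, then the intrinsics apply), "view" (4x4, takes a point from world to camera coordinates). Camera axes: x right, y down, z forward; pixel columns grow to the right and rows downward; lengths in mm; the calibration is good to about 2 mm. A picture is of the moment at which its call begins.
- job.hand_in(): hands the job in, once; it reports no verdict.
The state is a dict: "time": time; "joint_pos": joint angles; "qd": joint speeds; "joint_efforts": joint torques, N m; "tool_pos": TCP position; "tcp_rot": TCP orientation; "ft_force": force on the tool from outside, world axes, zero at the start; "wrist_torque": the same for the moment, N m; "finger_gap": finger opening in mm.
Only numpy, scipy, OpenCV 4.12 (cv2) and the standard library are available. Lean on these libraries where they do the work, as an engineer would, in place of code of your own. Each camera call takes 0.05 s, during which the arm holds its last target.

## Task

Take the red-handled T-key out of the white tray and fit it into the round well on top of the ski clamp with the orange spring clips. The slot at the bottom of the well was left at some odd angle, so turn the key under light pressure until its tang drops in and its collar sits flush on the clamp, then let go. Do not force the key, and leave the green wax block and the brush where they are.

Things in the scene. Friction and masses are not known exactly. Their poses are not given: they have to be found in the camera images.
- key: Steel T-key, 0.3 kg, upright. Origin: centre of the tang's lower end, z up. Flat tang 36 (x) by 10 mm (y), z 0 to 30; collar 56 mm diameter, z 30 to 36; stem 20 mm, z 36 to 70; red handle bar 110 (x) by 18 (y) by 18 mm, z 70 to 88, parallel to the tang. Same after half a turn. At the start its collar rests on the tray, tang in the tray's hole: origin at height 10 mm.
- key_bar (a point): Centre of the key's red handle bar, 79 mm above the tang's lower end; axes as the key's.
- orange_clamp: Target ski clamp, fixed, grey with two orange spring-clip covers on its flanks. Origin on the counter below the well's axis; x towards its rubber-faced jaws. Base 170 x 90 mm, x -55 to 115. Jaws at x 46 to 107 mm, up to 92 mm high. Aluminium head 90 (x) by 76 mm, flat top at z 100 mm, nothing higher. With the collar flush on the head the key's origin is at z 70 mm.
- orange_clamp_well (a point): Centre of the mouth of the orange clamp's well, z 100 mm, axes as the clamp's. Well 41 mm diameter, chamfered 4 mm, 14 mm deep to a steel spindle face (key's origin then at z 86). A slot 16 mm wide, 22 mm deep crosses the face, the full well width. Its angle is not reported: up to 0.6 rad either way from the clamp's x axis. The spindle turns only stiffly (0.6 N m).
- blue_clamp: Second clamp of the pair, fixed, same shape but with blue clip covers; not to be used. Origin on the counter below its well.
- tray: Fixed white hard silicone tray, 130 (x) by 90 by 40 mm, origin at the centre of its underside; the key's round parking hole (42 mm, 34 mm deep) is at x 25 mm; an empty rectangular pocket is at x -35 mm.
- wax: Loose green wax block 45 x 110 x 28 mm, origin under its centre. Bystander.
- brush: Loose brush, wooden back 45 x 150 mm lying down, stainless bristles up, 34 mm high, origin under its centre. Bystander.
Things that resemble listed ones, but are neither listed nor needed, are in the scene too. Leave any yellow look-alike of the key alone.

How it is judged (in metres and radians):
At the end, for the whole second after the job is handed in: The key stands at rest in the orange-clipped clamp's well with its tang in the slot: collar within 4 mm of the clamp's top, axis within 6 mm of the well's axis, tilted less than 0.08 rad, and released (z of key in the frame of orange_clamp between 0.066 and 0.074 m and horizontal distance between key and orange_clamp_well below 0.006 m and angle between key's own z axis and vertical below 0.08 rad and linear speed of key below 0.02 m/s); the robot touches nothing.
It fails at once if the key is forced against the clamp (more than 45 N) (contact force between key and orange_clamp above 45 N).
It fails at once if the wax block is moved more than 20 mm (distance of wax from where it was at the start of the episode above 0.02 m).
It fails at once if the brush is moved more than 20 mm (distance of brush from where it was at the start of the episode above 0.02 m).
It also fails if it takes over 51 s, if anything falls off the work surface, if the arm or the gripper's body presses on something with over 40 N, if the wrist force passes 120 N, or if a joint passes its speed limit or range.

## Working session

There is one attempt and no reset: what is moved stays moved. The work goes in short steps, Python scripts to look and compute and a shell command to move; the robot and the scene stay as the last step left them, time stands still between calls to the robot, and variables do not carry over. Pictures are saved under pics/ and viewed, and the job is handed in when it is done.

```bash
mkdir -p pics; ls; cat > h.py <<'E'
import numpy as np,cv2
from bench import sensors,viewer,job
def snap(n,tag):
    s=viewer.snapshot(n); cv2.imwrite(f'pics/{tag}.png',s['frame']); np.savez(f'{tag}.npz',**s); return s
def load(tag): return dict(np.load(f'{tag}.npz'))
def ray(s,u,v):
    k=float(s['k1']); xd=(u-s['cx'])/s['fx']; yd=(v-s['cy'])/s['fy']; x,y=xd,yd
    for _ in range(30):
        r=x*x+y*y; x,y=xd/(1+k*r),yd/(1+k*r)
    V=s['view']; R=V[:3,:3]; return -R.T@V[:3,3], R.T@np.array([x,y,1.])
def atz(s,u,v,z):
    o,d=ray(s,u,v); return o+d*(z-o[2])/d[2]
def depth(s,u,v):
    o,d=ray(s,u,v); return o+d*s['z_map'][int(round(v)),int(round(u))]
def crop(s,tag,x0,y0,x1,y1,f=4):
    cv2.imwrite(f'pics/{tag}.png',cv2.resize(s['frame'][y0:y1,x0:x1],None,fx=f,fy=f,interpolation=cv2.INTER_CUBIC))
E
python3 - <<'E'
from h import *
print(sensors.sense())
for n in('top','scene'): s=snap(n,n+'0'); print({k:s[k] for k in('fx','cx','cy','k1','view')})
E
```

```text
pics
{'time': 0.0, 'joint_pos': array([ 6.99359820e+01,  7.51647847e+00,  8.53306688e+01, -7.68966655e-04,
        8.72625623e+01, -4.89229836e+00]), 'qd': array([ 0.07656607, -0.0442699 ,  0.00296025,  0.05928642, -0.08950524,
        0.01992251]), 'joint_efforts': array([ 1.95804838e-03, -5.69378471e+01, -5.00571620e+01,  1.27845783e-04,
        1.39541994e-02,  1.14816393e-05]), 'tool_pos': array([156.78375785, 578.49193252, 193.61691342]), 'tcp_rot': array([-1.79890625e+02, -8.59113340e-03,  1.64828310e+02]), 'ft_force': array([-0.39112801,  0.29700483,  0.59927747]), 'wrist_torque': array([-0.00867967,  0.04688555,  0.00311943]), 'finger_gap': 85.31644873960825}
{'fx': 457.8775195009513, 'cx': 321.39153755315476, 'cy': 236.32529194261605, 'k1': -0.07712402217198888, 'view': array([[ 2.90960927e-02, -9.99433833e-01, -1.68947228e-02,
         1.27766354e+01],
       [-9.91424255e-01, -2.67004165e-02, -1.27925891e-01,
         5.80385611e+02],
       [ 1.27402367e-01,  2.04719816e-02, -9.91639821e-01,
         1.01513482e+03],
       [ 0.00000000e+00,  0.00000000e+00,  0.00000000e+00,
         1.00000000e+00]])}
{'fx': 486.84772548029486, 'cx': 319.4401381381947, 'cy': 238.2320173599811, 'k1': -0.021139451389449438, 'view': array([[-4.98156542e-01,  8.66957121e-01, -1.50136373e-02,
         2.73188120e+02],
       [ 5.50387757e-01,  3.02780324e-01, -7.78072871e-01,
        -2.40253342e+02],
       [-6.70009983e-01, -3.95865413e-01, -6.27994584e-01,
         1.57846262e+03],
       [ 0.00000000e+00,  0.00000000e+00,  0.00000000e+00,
         1.00000000e+00]])}
```

View pics/top0.png

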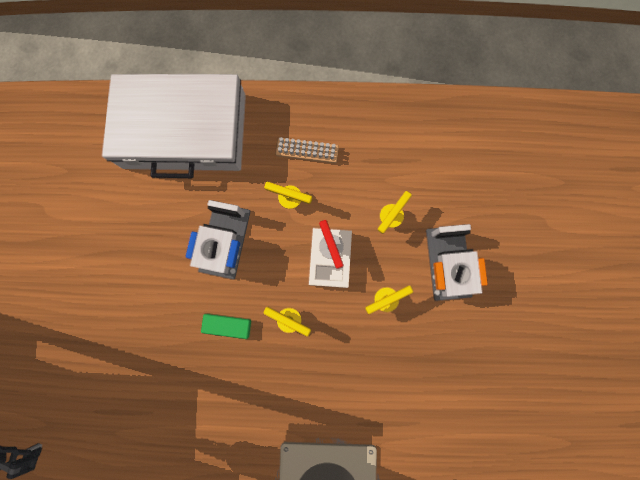

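View pics/scene0.png

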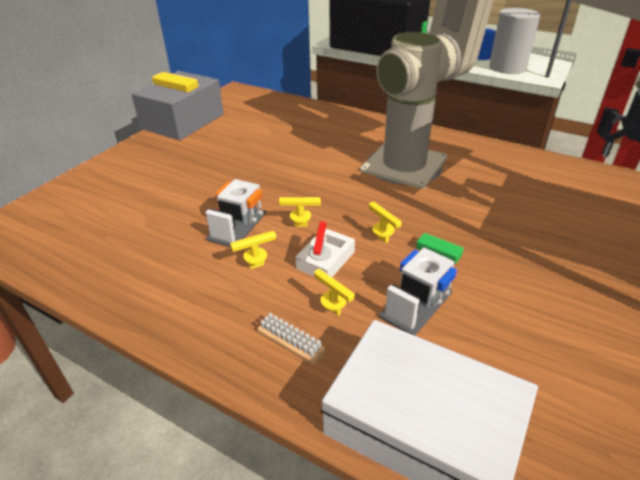

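The top view shows the red key at about (331,245) in the tray and the orange-clipped clamp's well at about (460,273). Yellow keys stand around them, the wax is at (226,326) and the brush at (307,150).

```bash
python3 - <<'E'
from h import *
s=load('top0'); 
crop(s,'c1',290,205,370,295,6); crop(s,'c2',415,210,505,310,6)
E
```

```text
(no output)
```

View pics/c1.png

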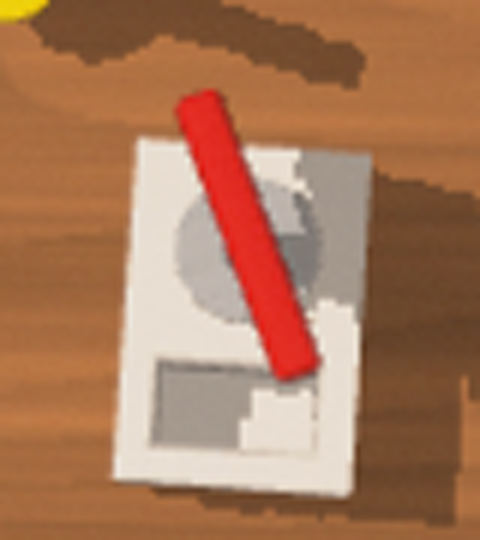

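View pics/c2.png

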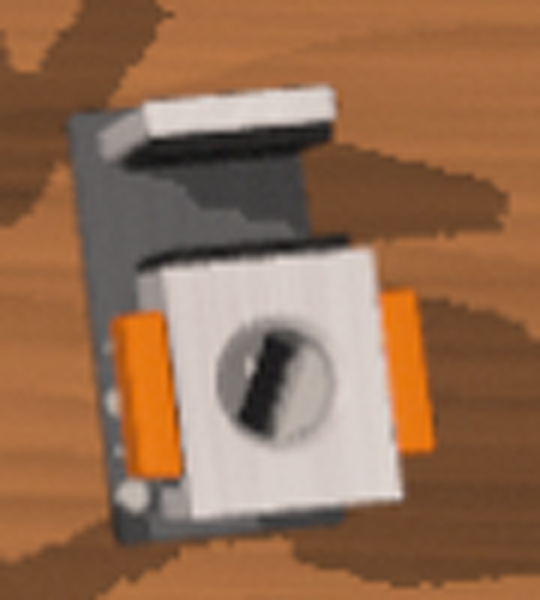

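```bash
cat > m.py <<'E'
from h import *
def bar(s,z,win=None):
    f=s['frame'].astype(int); m=((f[...,2]>150)&(f[...,1]<70)&(f[...,0]<70)).astype(np.uint8)
    mm=np.zeros_like(m); x0,y0,x1,y1=win; mm[y0:y1,x0:x1]=m[y0:y1,x0:x1]
    p=np.argwhere(mm)[:,::-1]
    P=np.array([atz(s,u,v,z)[:2] for u,v in p])
    (c,sz,a)=cv2.minAreaRect(P.astype(np.float32)); b=cv2.boxPoints((c,sz,a))
    e=b[1]-b[0] if np.hypot(*(b[1]-b[0]))>np.hypot(*(b[2]-b[1])) else b[2]-b[1]
    return c,sz,np.degrees(np.arctan2(e[1],e[0])),P.mean(0),len(p)
E
python3 - <<'E'
from m import *
s=load('top0')
print('bar',bar(s,98,(300,205,370,290)))
t=load('scene0'); print('bar scene',bar(t,98,(300,210,340,270)))
# depth check
print(depth(s,331,245), depth(s,444,258),depth(s,336,238))
def C(x,y): return 415+(x+.5)/6-.5,210+(y+.5)/6-.5
def A(x,y,z): return atz(s,*C(x,y),z)[:2]
q=[A(*p,100) for p in((162,265),(372,248),(404,497),(190,518))]
print('head',np.round(q,1),np.mean(q,0))
d=(q[0]+q[1])/2-(q[2]+q[3])/2; print('len',np.hypot(*d),np.degrees(np.arctan2(d[1],d[0])), 'w',np.hypot(*(q[0]-q[1])))
print('well',A(276,383,100), 'ext', A(216,383,100)-A(337,383,100),A(276,315,100)-A(276,450,100))
a,b=A(254,431,86),A(281,340,86); d=b-a; print('slot',np.degrees(np.arctan2(d[1],d[0])),np.hypot(*d),(a+b)/2)
for p in (((265,335),(238,422)),((297,345),(270,440))):
    d=A(*p[0],86)-A(*p[1],86);print(np.degrees(np.arctan2(d[1],d[0])))
E
```

```text
bar ((556.8646850585938, 7.03619384765625), (108.77667999267578, 17.04009437561035), np.float32(22.01893), array([557.15031918,   7.32013542]), 382)
bar scene ((563.9761962890625, 10.206424713134766), (116.130859375, 14.974388122558594), np.float32(21.486355), array([565.40245042,  11.09690531]), 181)
[553.89969879   6.48557016  96.11626865] [ 531.94869863 -237.40260099   99.23616882] [575.58901686  -4.5089667   47.24103165]
head [[ 540.9 -232. ]
 [ 549.  -308.2]
 [ 460.2 -318.8]
 [ 451.  -241.9]] [ 500.2683494  -275.23593386]
len 89.99876789725847 6.555424940650961 w 76.61083881345566
well [ 499.64488762 -272.94483771] ext [-1.0652959 43.6408693] [48.21357006 -0.28733088]
slot -16.853348497813215 34.68176033733369 [ 499.46566928 -273.85014674]
-17.521976192161066
-16.238759919224318
```

```bash
python3 -m pendant '[22,-32,0,0.054,85, 22,-32,0,0.054,85, 22,-32,0,0.054,85, 22,-32,0,0.054,85, 22,-32,0,0.054,85, 22,-32,0,0.054,85, 22,-32,0,0.054,85, 22,-32,0,0.054,85, 22,-32,0,0.054,85, 22,-32,0,0.054,85, 22,-32,0,0.054,85, 22,-32,0,0.054,85]' 50
```

```text
time: 1.1
tool_pos: [419.8, 178.9, 186.0]
tcp_rot: [-179.5, -0.4, -155.6]
ft_force: [1.0, 0.3, 0.1]
finger_gap: 84.8
```

```bash
python3 -m pendant '[23,-28,0,0,60, 23,-28,0,0,60, 23,-28,0,0,60, 23,-28,0,0,60, 23,-28,0,0,60, 15,-20,0,-0.02,60, 0,0,0,0,60, 0,0,0,0,60]'
```

```text
time: 1.77
tool_pos: [555.4, 0.6, 182.3]
tcp_rot: [-179.5, -0.6, -157.1]
ft_force: [-0.6, 0.4, -0.0]
finger_gap: 60.0
```

```bash
python3 -m pendant '[2,6,-20,-0.015,60, 0,0,-20,0,60, 0,0,-15,0,60, 0,0,-10,0,60, 0,0,0,0,60]'; python3 - <<'E'
from h import *
s=snap('scene','s1'); crop(s,'s1c',240,140,400,280,5)
s=snap('top','t1'); crop(s,'t1c',270,180,400,290,5)
E
```

```text
time: 2.18
tool_pos: [555.9, 9.1, 114.9]
tcp_rot: [-179.6, -0.6, -157.9]
ft_force: [-0.5, 0.1, 0.4]
finger_gap: 60.3
```

View pics/s1c.png

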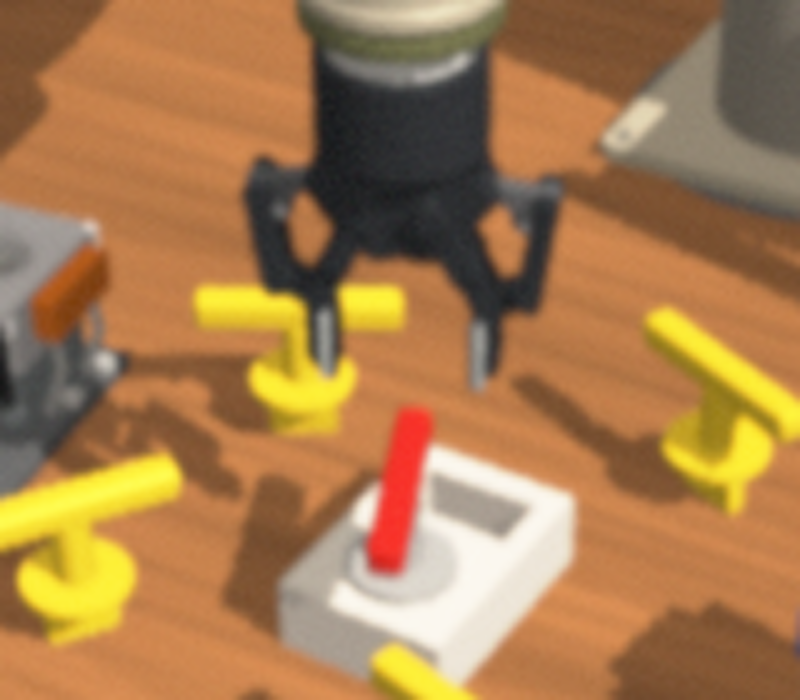

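View pics/t1c.png

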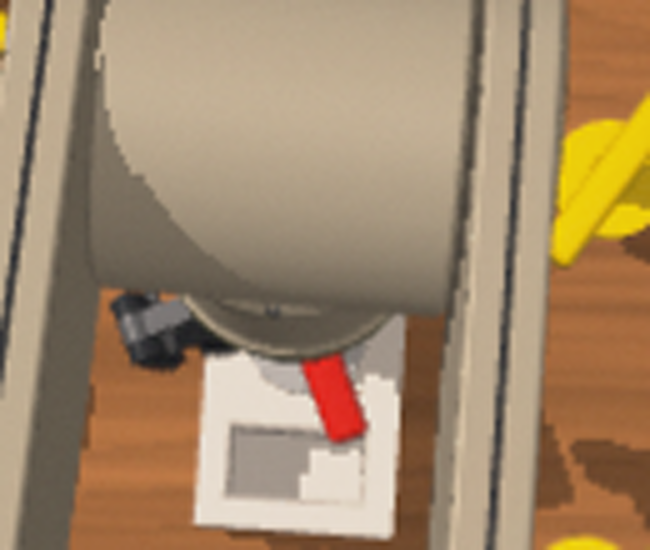

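Both views show the open fingers straddling the red bar, roughly centred on it (scene crop: fingers at x 325 and 478, bar at 403). I'll lower and grip.

```bash
python3 -m pendant '[1,-2,-20,0,60, 0,0,-15,0,60, 0,0,-8,0,60, 0,0,-2,0,60]'; python3 -m pendant '[0,0,0,0,10,0,0,0,0,10,0,0,0,0,10,0,0,0,0,10,0,0,0,0,10,0,0,0,0,10,0,0,0,0,10,0,0,0,0,10]' 60;python3 - <<'E'
from h import *
s=snap('scene','s2'); crop(s,'s2c',240,140,400,280,5)
print(sensors.sense()['tool_pos'],sensors.sense()['ft_force'],sensors.sense()['finger_gap'])
E
```

```text
time: 2.62
tool_pos: [562.6, 7.7, 78.1]
tcp_rot: [-179.2, 0.1, -157.8]
ft_force: [-0.4, -0.0, 0.3]
finger_gap: 59.8
time: 3.28
tool_pos: [565.8, 7.8, 83.8]
tcp_rot: [-179.0, 0.4, -157.8]
ft_force: [-0.1, 0.2, -0.3]
finger_gap: 9.9
[565.8738777   7.7920056  83.8188355] [-0.40477202 -0.26123697 -0.37261813] 9.704631090762073
```

View pics/s2c.png

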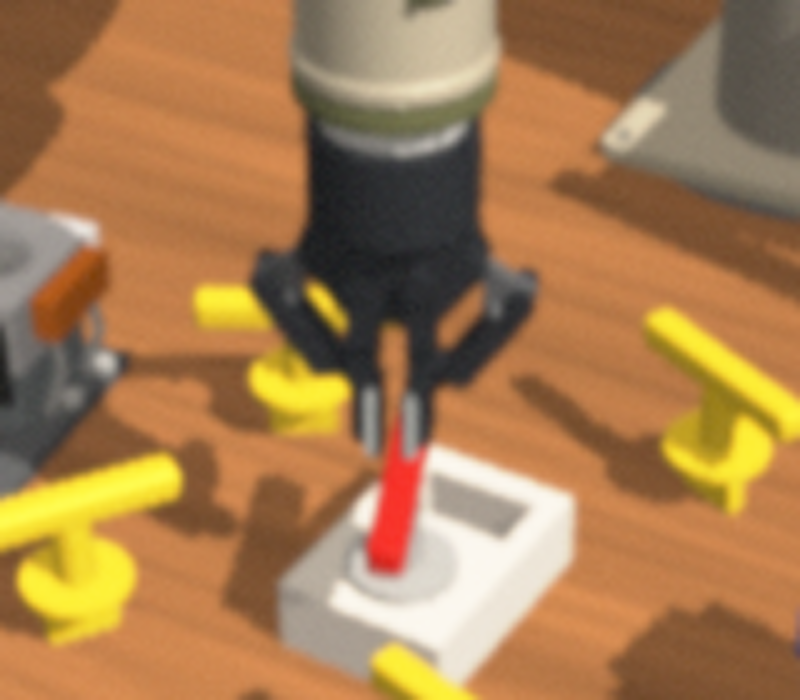

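```bash
cat >> h.py <<'E'
def proj(s,P):
    V=s['view']; c=V[:3,:3]@np.array(P,float)+V[:3,3]; x,y=c[0]/c[2],c[1]/c[2]; k=1+float(s['k1'])*(x*x+y*y)
    return np.array([s['fx']*x*k+s['cx'],s['fy']*y*k+s['cy']])
E
python3 - <<'E'
from h import *
s=load('s2'); 
for P in([565.9,7.8,83.8],[557,7,98],[557,7,80]): print(P,(proj(s,P)-[240,140])*5)
a=np.radians(22); 
for k in(-55,55): print((proj(s,[557+k*np.cos(a),7+k*np.sin(a),98])-[240,140])*5)
s=load('s1');print((proj(s,[555.9,9.1,114.9])-[240,140])*5)
crop(load('s2'),'s2d',300,205,340,265,10)
# depth around fingertips & bar
t=load('s2')
for y in (415,440,450,470,500,550):
  for x in (372,391,400,410): 
    print((x,y),np.round(depth(t,240+x/5,140+y/5)),end=' ')
  print()
E
```

```text
[565.9, 7.8, 83.8] [390.35824248 508.97696283]
[557, 7, 98] [397.86696475 474.47806746]
[557, 7, 80] [398.43134463 504.22909619]
[413.3567045  404.50401403]
[381.1835075  549.84523499]
[402.42805061 446.06556774]
(372, 415) [579.   7. 147.] (391, 415) [407. -85.  -0.] (400, 415) [574.  19. 148.] (410, 415) [569.  21. 146.] 
(372, 440) [578.   6. 132.] (391, 440) [535.  -9.  98.] (400, 440) [573.  18. 134.] (410, 440) [574.  24. 136.] 
(372, 450) [581.   8. 129.] (391, 450) [543.  -5.  99.] (400, 450) [573.  18. 127.] (410, 450) [571.  22. 128.] 
(372, 470) [457. -68.   2.] (391, 470) [556.   3.  99.] (400, 470) [553.   6.  97.] (410, 470) [549.   9.  96.] 
(372, 500) [518. -31.  40.] (391, 500) [576.  14.  99.] (400, 500) [573.  18.  98.] (410, 500) [567.  19.  95.] 
(372, 550) [609.  24.  97.] (391, 550) [604.  31.  96.] (400, 550) [600.  33.  94.] (410, 550) [560.  15.  57.]
```

View pics/s2d.png

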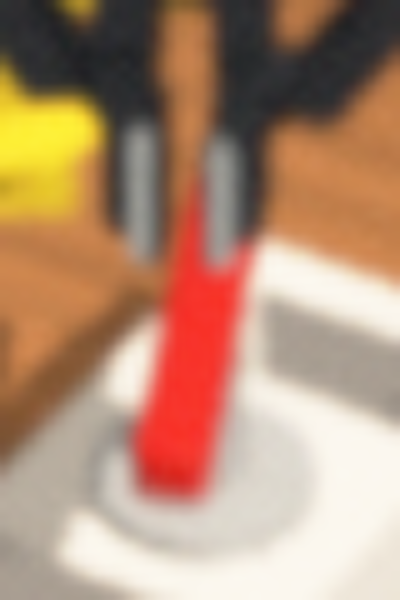

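```bash
python3 - <<'E'
from h import *
np.set_printoptions(suppress=True,precision=2)
st=sensors.sense(); print(st)
for tag in('s1','s2'):
    s=load(tag); z=s['z_map']; V=s['view']; R=V[:3,:3]; o=-R.T@V[:3,3]
    pts=[]
    for v in range(150,240):
        for u in range(285,355):
            if z[v,u]>0:
                p=depth(s,u,v); b,g,r=s['frame'][v,u].astype(int)
                if max(b,g,r)-min(b,g,r)<25 and max(b,g,r)<190 and p[2]>102: pts.append(p)
    pts=np.array(pts); i=np.argsort(pts[:,2])[:25]; print(tag,len(pts),pts[i].mean(0),pts[i[0]],pts[i[-1]])
s=load('top0'); 
crop(s,'t0f',0,430,60,480,10)
for u,v in((10,460),(20,462),(35,452),(38,448),(25,455)): print(u,v,depth(s,u,v))
print(proj(s,[156.8,578.5,193.6]))
E
```

```text
{'time': 3.3333, 'joint_pos': array([  -3.93,    6.  ,   98.7 ,   -0.69,   74.48, -115.98]), 'qd': array([-0.02,  0.09,  0.2 , -0.05, -0.09, -0.  ]), 'joint_efforts': array([  0.01, -52.72, -47.17,  -0.08,  -0.08,   0.  ]), 'tool_pos': array([565.87,   7.79,  83.82]), 'tcp_rot': array([-179.04,    0.44, -157.76]), 'ft_force': array([-0.4 , -0.26, -0.37]), 'wrist_torque': array([-0.01,  0.02, -0.02]), 'finger_gap': 9.704631090762073}
s1 1951 [562.06  21.07 171.09] [554.57  46.4  165.23] [550.08  46.43 176.11]
s2 1898 [574.31  11.87 134.26] [563.04  20.01 127.36] [574.1   21.22 138.16]
10 460 [143.07 547.29 308.41]
20 462 [150.66 512.52 331.76]
35 452 [148.28 523.13 274.05]
38 448 [151.62 525.13 262.32]
25 455 [149.69 527.45 296.41]
[ 34.15 432.22]
```

View pics/t0f.png

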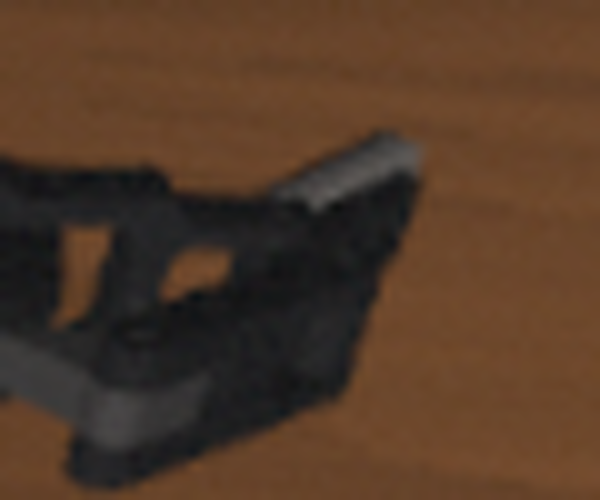

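Something disagrees. Depth puts the closed fingertips at about (574,12,126), but the reported TCP z is 84. I'll check this before moving further.

```bash
python3 -m pendant '[0,0,0,0,60,0,0,0,0,60,0,0,0,0,60,0,0,0,0,60,0,0,0,0,60,0,0,0,0,60]'; python3 -m pendant '[0,0,0,0,60,0,0,0,0,60,0,0,0,0,60]';  python3 - <<'E'
from h import *
np.set_printoptions(suppress=True,precision=2)
st=sensors.sense(); print(st['joint_pos'],st['tool_pos'],st['time'])
s=snap('scene','s3'); crop(s,'s3c',240,100,400,260,5)
st=sensors.sense(); print(st['joint_pos'],st['tool_pos'],st['time'])
s=load('s3')
for z in (84,100,126): print(z,(proj(s,[st['tool_pos'][0],st['tool_pos'][1],z])-[240,100])*5)
E
```

```text
time: 3.83
tool_pos: [565.6, 7.8, 83.5]
tcp_rot: [-179.1, 0.4, -157.8]
ft_force: [-1.3, -0.7, -0.1]
finger_gap: 60.2
time: 4.08
tool_pos: [565.5, 7.8, 83.4]
tcp_rot: [-179.1, 0.4, -157.8]
ft_force: [-0.4, 0.4, 0.4]
finger_gap: 60.4
[  -3.93    6.03   98.72   -0.69   74.48 -115.98] [565.48   7.79  83.38] 4.0833
[  -3.93    6.02   98.72   -0.69   74.49 -115.98] [565.48   7.78  83.4 ] 4.1333
84 [390.76 708.14]
100 [390.19 681.56]
126 [389.23 637.35]
```

View pics/s3c.png

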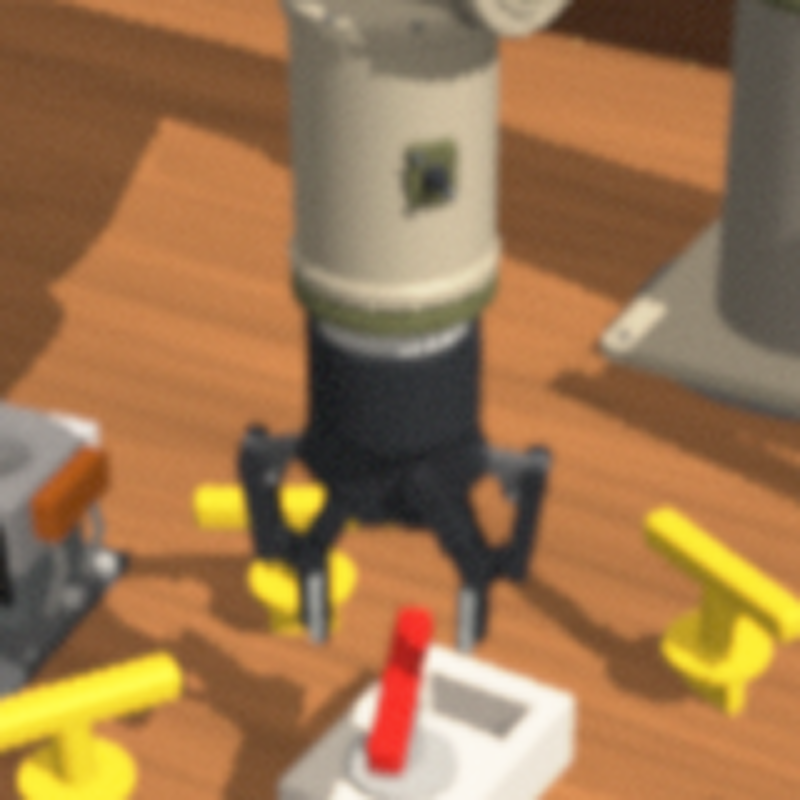

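```bash
python3 - <<'E'
from h import *
a=np.radians(22.2); e=np.array([np.cos(a),np.sin(a)]); n=np.array([-e[1],e[0]])
for tag,c,g in(('s2',(565.9,7.8),5),('s3',(565.5,7.8),30)):
  s=load(tag)
  for z in(100,110,115,120,125,130):
    print(tag,z,[np.round(proj(s,[*(np.array(c)+11*e+k*n),z]),1) for k in(-g-4,g+4)],[np.round(proj(s,[*(np.array(c)-11*e+k*n),z]),1) for k in(-g-4,g+4)])
s=load('s2');print(np.array2string(s['z_map'][222:236:1,310:328].astype(int)))
print([ (v,u,depth(s,u,v).round()) for v,u in ((226,314),(228,314),(230,314),(226,322),(228,322),(230,322))])
E
```

```text
s2 100 [array([313.5, 239.1]), array([321.2, 239.7])] [array([314.8, 233.2]), array([322.4, 233.8])]
s2 110 [array([313.4, 235.7]), array([321.1, 236.3])] [array([314.7, 229.9]), array([322.3, 230.4])]
s2 115 [array([313.3, 234. ]), array([321.1, 234.6])] [array([314.7, 228.2]), array([322.3, 228.7])]
s2 120 [array([313.3, 232.3]), array([321.1, 232.9])] [array([314.6, 226.5]), array([322.3, 227. ])]
s2 125 [array([313.2, 230.6]), array([321. , 231.1])] [array([314.6, 224.8]), array([322.3, 225.3])]
s2 130 [array([313.2, 228.8]), array([321. , 229.4])] [array([314.5, 223. ]), array([322.3, 223.6])]
s3 100 [array([302.9, 238.2]), array([332. , 240.3])] [array([304.4, 232.4]), array([333.1, 234.4])]
s3 110 [array([302.7, 234.8]), array([332., 237.])] [array([304.2, 229. ]), array([333.1, 231.1])]
s3 115 [array([302.6, 233.1]), array([332. , 235.3])] [array([304.1, 227.3]), array([333.1, 229.4])]
s3 120 [array([302.6, 231.4]), array([332. , 233.5])] [array([304.1, 225.6]), array([333.1, 227.7])]
s3 125 [array([302.5, 229.7]), array([332. , 231.8])] [array([304. , 223.9]), array([333.1, 
[... 975 characters left out ...]
2 1311 1112 1111 1113 1311 1157 1146 1150 1109 1110 1107 1112
  1153 1167 1246 1245]
 [1308 1311 1308 1308 1304 1312 1308 1148 1145 1147 1148 1147 1147 1146
  1154 1243 1244 1238]
 [1305 1305 1309 1304 1302 1307 1305 1147 1141 1144 1145 1143 1147 1147
  1153 1239 1242 1241]
 [1305 1303 1304 1300 1298 1300 1300 1142 1142 1146 1144 1143 1146 1142
  1152 1242 1241 1238]
 [1294 1296 1296 1298 1296 1297 1146 1140 1136 1142 1140 1140 1141 1140
  1154 1244 1247 1242]]
[(226, 314, array([578.,   5., 137.])), (228, 314, array([578.,   5., 132.])), (230, 314, array([581.,   7., 129.])), (226, 322, array([571.,  22., 139.])), (228, 322, array([574.,  24., 136.])), (230, 322, array([571.,  22., 128.]))]
```

The camera is consistent: the real fingertips are about 40 mm above the reported TCP, and xy agrees. I'll recentre over the bar and descend by camera height.

```bash
python3 -m pendant '[-6,-1,0,0,60, -2,0,-8,0,60, 0,0,-8,0,60, 0,0,-8,0,60, 0,0,-8,0,60, 0,0,-8,0,60, 0,0,-4,0,60,0,0,0,0,60,0,0,0,0,60]'; python3 - <<'E'
from h import *
s=snap('scene','s4'); crop(s,'s4c',260,140,380,260,6)
E
```

```text
time: 4.88
tool_pos: [554.7, 6.8, 32.6]
tcp_rot: [-179.1, 0.2, -157.8]
ft_force: [1.2, -0.1, -0.7]
finger_gap: 59.8
```

View pics/s4c.png

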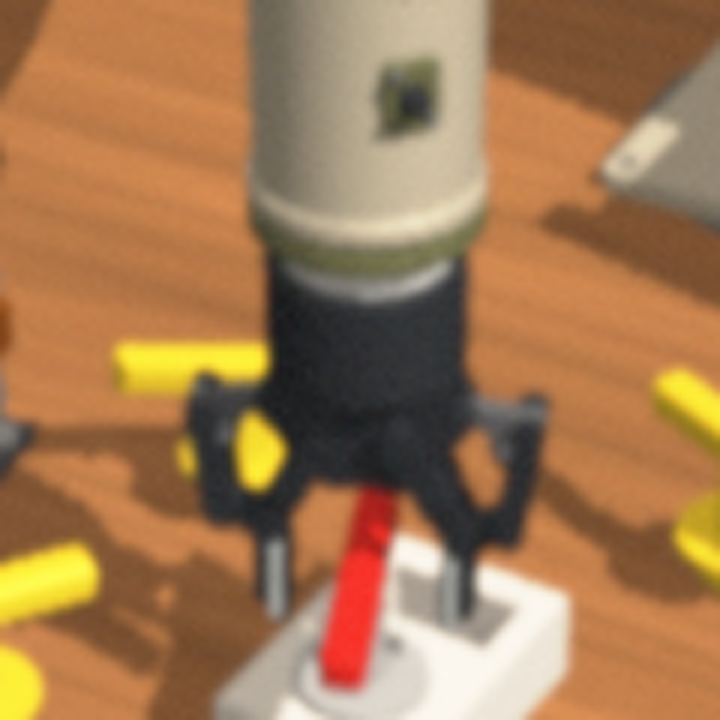

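The pads now flank the bar (crop x 272 and 455, bar at 360). Closing.

```bash
python3 -m pendant '[1,0,-1,0,40,1,0,0,0,10,0,0,0,0,10,0,0,0,0,10,0,0,0,0,10,0,0,0,0,10]' 60; python3 - <<'E'
from h import *
s=snap('scene','s5'); crop(s,'s5c',260,140,380,260,6)
E
```

```text
time: 5.43
tool_pos: [558.2, 6.7, 33.2]
tcp_rot: [-179.1, 0.4, -157.8]
ft_force: [0.1, -0.3, -2.0]
finger_gap: 17.3
```

View pics/s5c.png

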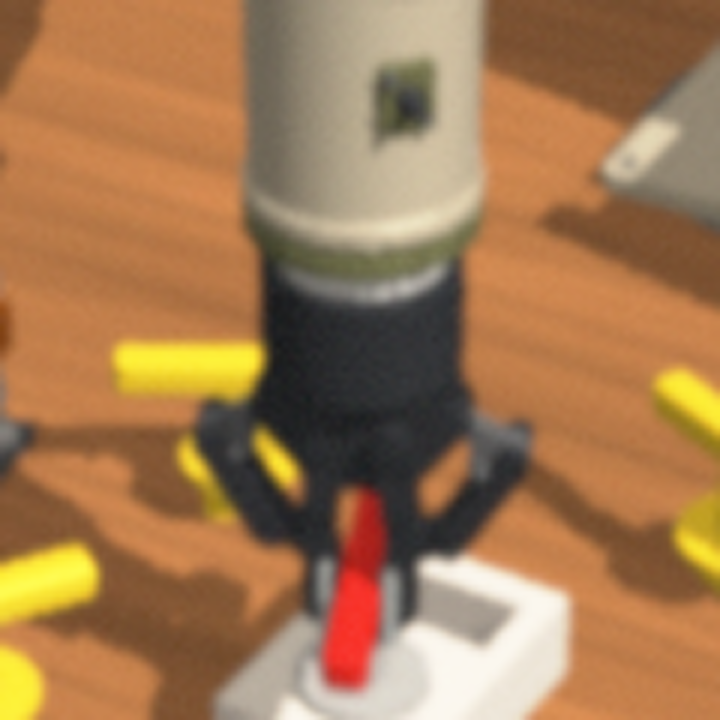

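```bash
python3 -m pendant '[0,0,5,0,10, 0,0,10,0,10, 0,0,15,0,10, 0,0,20,0,10, 0,0,20,0,10, 0,0,20,0,10, 0,0,20,0,10, 0,0,15,0,10, 0,0,5,0,10, 0,0,0,0,10]' 80; python3 - <<'E'
from h import *
s=snap('scene','s6'); crop(s,'s6c',260,90,380,260,4)
E
```

```text
time: 6.32
tool_pos: [554.1, 7.2, 172.3]
tcp_rot: [-179.2, 0.2, -157.8]
ft_force: [-0.3, 0.6, -2.6]
finger_gap: 17.1
```

View pics/s6c.png

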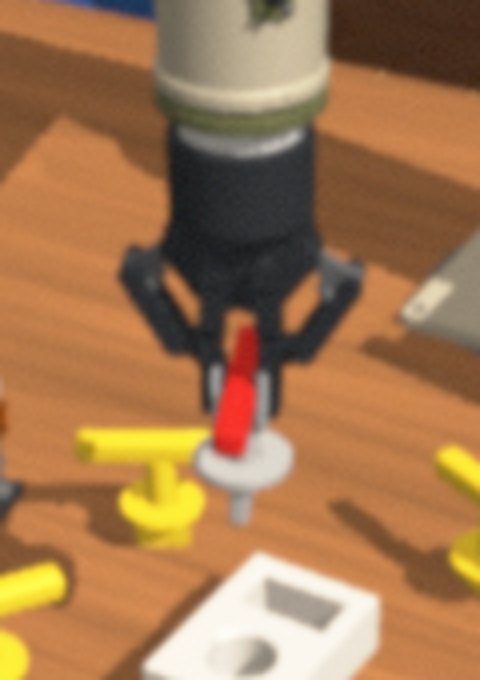

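```bash
python3 -m pendant '[-4,-15,0,-0.057,10, -5,-24,0,-0.057,10, -5,-24,0,-0.057,10, -5,-24,0,-0.057,10, -5,-24,0,-0.057,10, -5,-24,0,-0.057,10, -5,-24,0,-0.057,10, -5,-24,0,-0.057,10, -5,-24,0,-0.057,10, -5,-24,0,-0.057,10, -4,-20,0,-0.057,10, 0,-10,0,-0.05,10]'; python3 -m pendant '[0,0,0,0,10,0,0,0,0,10]'
```

```text
time: 7.37
tool_pos: [487.7, -257.7, 153.3]
tcp_rot: [-179.8, -1.2, 162.1]
ft_force: [-0.0, -0.2, -3.2]
finger_gap: 17.1
time: 7.53
tool_pos: [485.4, -259.4, 149.9]
tcp_rot: [-179.8, -1.5, 161.8]
ft_force: [0.4, -0.1, -2.9]
finger_gap: 16.5
```

```bash
python3 -m pendant '[7,-8,0,0,10, 6,-6,0,0.01,10,0,0,0,0,10,0,0,0,0,10]'; python3 - <<'E'
from h import *
print(sensors.sense()['tool_pos'],sensors.sense()['tcp_rot'])
s=snap('scene','s7'); crop(s,'s7c',190,110,290,250,5)
s=snap('top','t7'); crop(s,'t7c',410,190,510,320,4)
E
```

```text
time: 7.87
tool_pos: [497.7, -270.1, 146.5]
tcp_rot: [-180.0, -1.8, 162.8]
ft_force: [0.6, 0.1, -3.2]
finger_gap: 16.8
[ 497.74081918 -270.08524403  146.46606172] [-179.97231878   -1.78417456  162.78798671]
```

View pics/s7c.png

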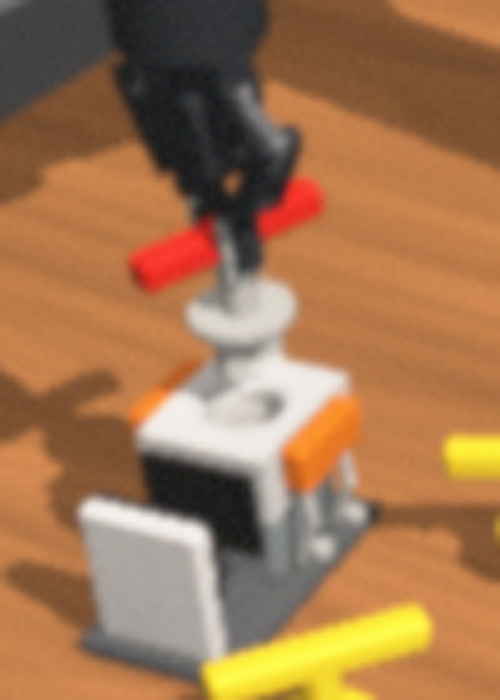

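View pics/t7c.png

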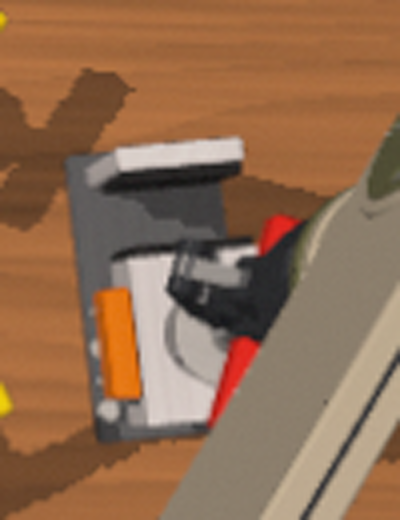

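```bash
cat > ov.py <<'E'
from h import *
from scipy.spatial.transform import Rotation as Ro
def overlay(s,tag,box,f,pos,yaw,rx=0,ry=0,well=(500,-274.5),wyaw=6.5):
    x0,y0,x1,y1=box; im=cv2.resize(s['frame'][y0:y1,x0:x1],None,fx=f,fy=f,interpolation=cv2.INTER_CUBIC)
    R=Ro.from_euler('xyz',[rx,ry,yaw],degrees=True).as_matrix()
    def dr(pts,col,R,t):
        q=np.array([(proj(s,R@np.array(p,float)+t)-[x0,y0]+.5)*f-.5 for p in pts]); cv2.polylines(im,[np.round(q*8).astype(int)],False,col,1,cv2.LINE_AA,3)
    t=np.array(pos,float); th=np.linspace(0,2*np.pi,40)
    for z in(30,36): dr([(28*np.cos(a),28*np.sin(a),z) for a in th],(255,0,255),R,t)
    for z in(70,88): dr([(55*i,9*j,z) for i,j in((1,1),(1,-1),(-1,-1),(-1,1),(1,1))],(255,255,0),R,t)
    dr([(18*i,5*j,0) for i,j in((1,1),(1,-1),(-1,-1),(-1,1),(1,1))],(0,255,0),R,t)
    W=Ro.from_euler('z',wyaw,degrees=True).as_matrix(); w=np.array([*well,0.])
    dr([(24.5*np.cos(a),24.5*np.sin(a),100) for a in th],(255,0,0),W,w)
    dr([(45*i,38*j,100) for i,j in((1,1),(1,-1),(-1,-1),(-1,1),(1,1))],(255,0,0),W,w)
    cv2.imwrite(f'pics/{tag}.png',im)
E
python3 - <<'E'
from ov import *
overlay(load('s7'),'o7s',(190,110,290,220),7,(497.7,-270.1,123.3),-17.2)
overlay(load('t7'),'o7t',(425,220,505,310),6,(497.7,-270.1,123.3),-17.2)
E
```

```text
(no output)
```

View pics/o7s.png

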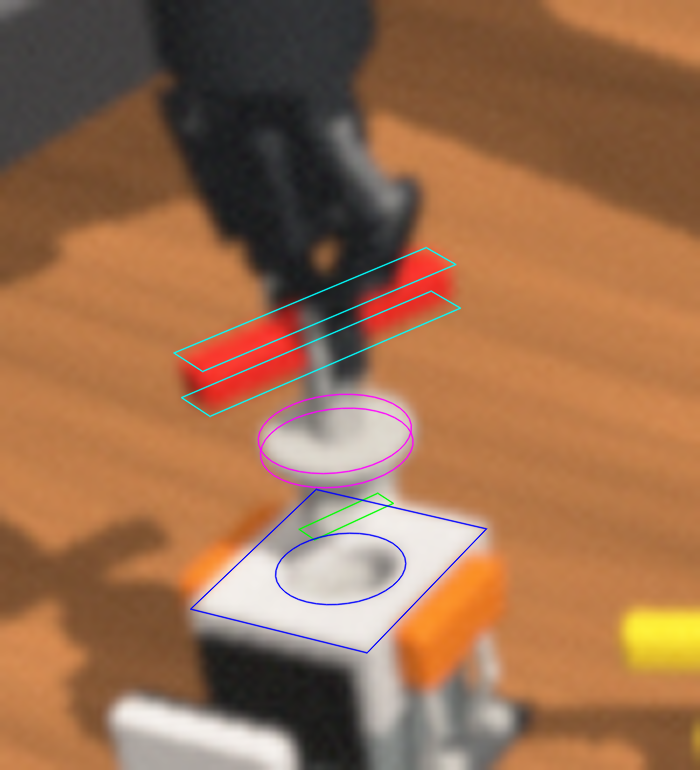

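View pics/o7t.png

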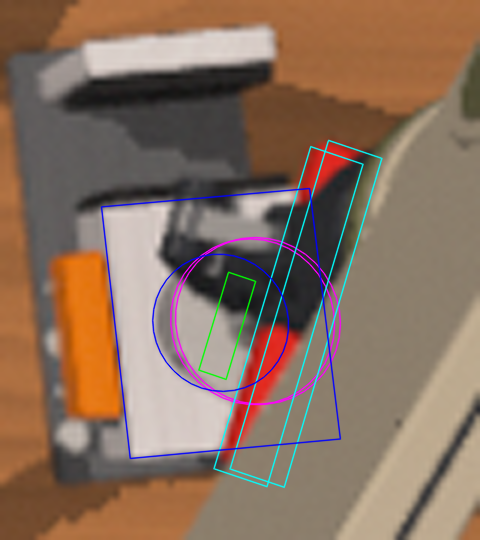

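```bash
python3 - <<'E'
from ov import *
P=(498.5,-267.5,121.5)
overlay(load('s7'),'o8s',(190,130,290,220),7,P,-17.2,0,1.8)
overlay(load('t7'),'o8t',(425,220,505,310),6,P,-17.2,0,1.8)
a=cv2.imread('pics/o8s.png');b=cv2.imread('pics/o8t.png');h=max(a.shape[0],b.shape[0])
c=np.zeros((h,a.shape[1]+b.shape[1],3),np.uint8);c[:a.shape[0],:a.shape[1]]=a;c[:b.shape[0],a.shape[1]:]=b
cv2.imwrite('pics/o8.png',c[:,380:] if 0 else cv2.resize(c,(800,int(h*800/c.shape[1]))))
E
```

```text
(no output)
```

View pics/o8s.png

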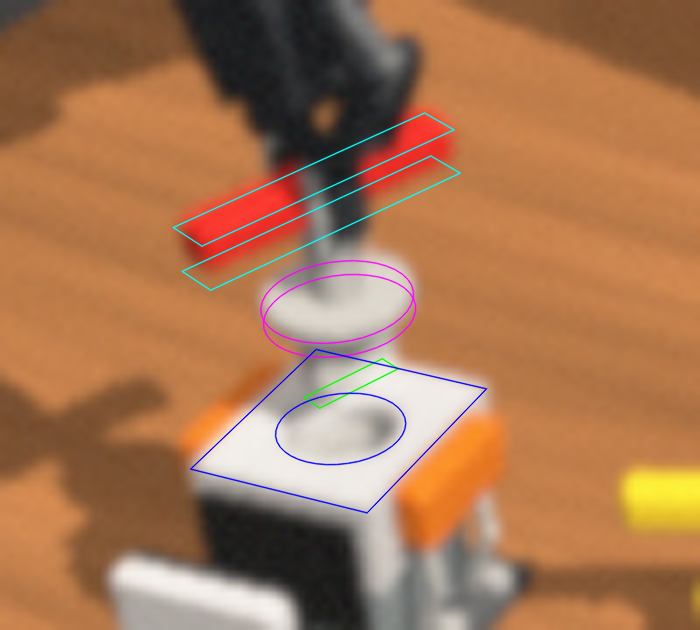

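View pics/o8t.png

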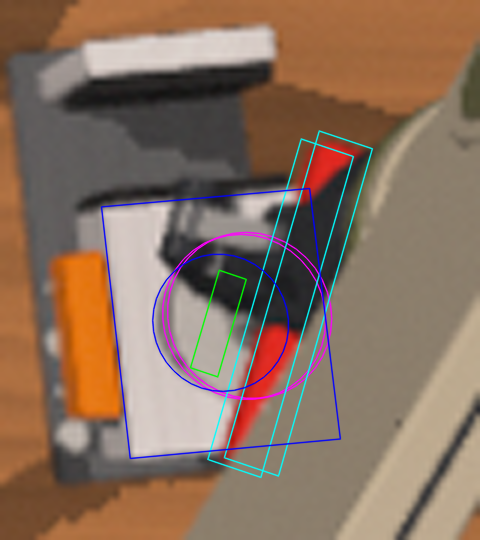

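```bash
cat > fit.py <<'E'
from ov import *
from scipy.optimize import minimize
def fit(views,p0,f=6):
    data=[]
    for s,(x0,y0,x1,y1) in views:
        im=cv2.resize(s['frame'][y0:y1,x0:x1],None,fx=f,fy=f,interpolation=cv2.INTER_LINEAR).astype(int)
        b,g,r=im[...,0],im[...,1],im[...,2]
        red=(r>110)&(g<r*.38)&(b<r*.38)
        mx=im.max(-1);mn=im.min(-1)
        occ=(~red)&((mx<75)|(mx-mn<45))   # arm, gripper, grey: may hide bar
        data.append((s,(x0,y0),red,occ))
    def cost(p):
        R=Ro.from_euler('xyz',[p[4],p[5],p[3]],degrees=True).as_matrix(); c=0
        for s,o,red,occ in data:
            q=[(proj(s,R@np.array([55*i,9*j,z],float)+p[:3])-o+.5)*f-.5 for i in(1,-1) for j in(1,-1) for z in(70,88)]
            h=cv2.convexHull(np.array(q,np.float32)); m=np.zeros(red.shape,np.uint8)
            cv2.fillConvexPoly(m,np.round(h*16).astype(int),1,cv2.LINE_8,4); m=m>0
            c+=(red&~m).sum()+(m&~red&~occ).sum()
        return c+20*(p[4]**2+(p[5]-TY)**2)+5*(p[2]-p0[2])**2
    TY=p0[5]
    best=None
    for st in range(4):
        sim=np.array([p0]+[np.array(p0)+d for d in np.diag([4,4,4,5,2,2])*(1 if st%2 else -1)])
        r=minimize(cost,p0,method='Nelder-Mead',options=dict(initial_simplex=sim,maxiter=900,xatol=.02,fatol=.5))
        if best is None or r.fun<best.fun: best=r
        p0=list(best.x[:2])+[p0[2]]+list(best.x[3:])
    return best.x,best.fun
E
python3 - <<'E'
from fit import *
v=[(load('s7'),(200,130,280,180)),(load('t7'),(440,220,500,310))]
p,c=fit(v,[498.5,-267.5,122,-18,0,1.8]); print(np.round(p,1),c)
for i in (0,1): print(np.round(fit(v[i:i+1],[498.5,-267.5,122,-18,0,1.8])[0],1))
overlay(load('s7'),'o9s',(190,130,290,220),7,p[:3],p[3],p[4],p[5])
overlay(load('t7'),'o9t',(425,220,505,310),6,p[:3],p[3],p[4],p[5])
E
```

```text
[ 4.950e+02 -2.697e+02  1.272e+02 -1.620e+01 -2.000e-01  1.400e+00] 4728.911671156211
[ 493.6 -272.7  122.2   -9.4    1.2   -0.6]
[ 495.4 -270.4  121.7  -16.3    0.5    1.8]
```

View pics/o9s.png

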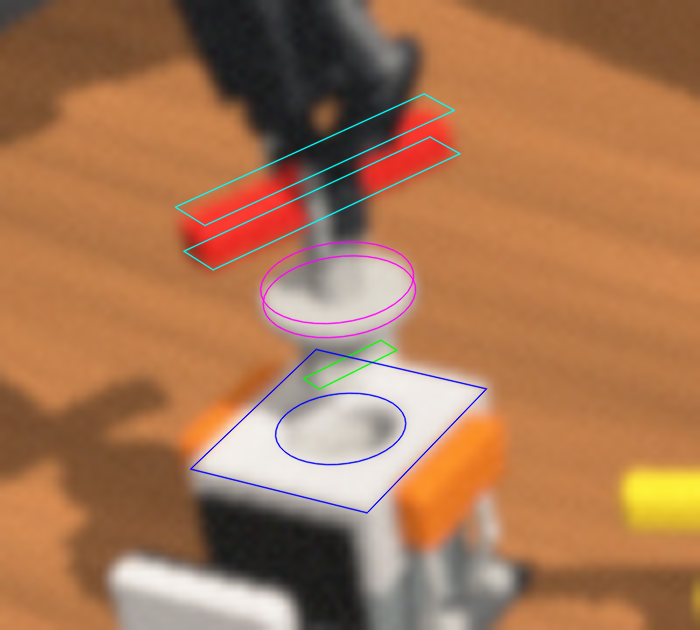

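View pics/o9t.png

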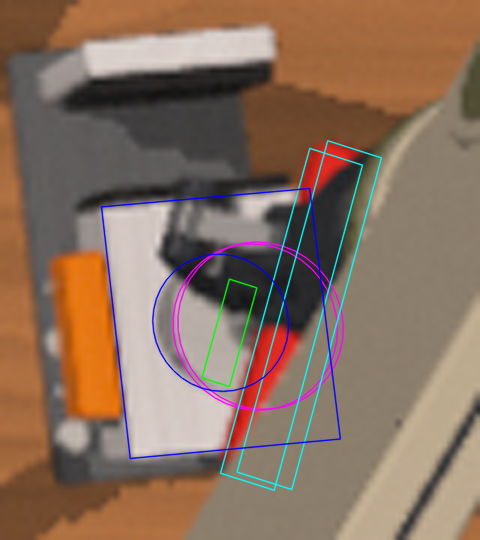

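```bash
python3 - <<'E'
from ov import *
P=(499,-270,121.)
overlay(load('s7'),'o10s',(190,130,290,220),7,P,-14.5,0,0)
overlay(load('t7'),'o10t',(425,220,505,310),6,P,-14.5,0,0)
E
```

```text
(no output)
```

View pics/o10s.png

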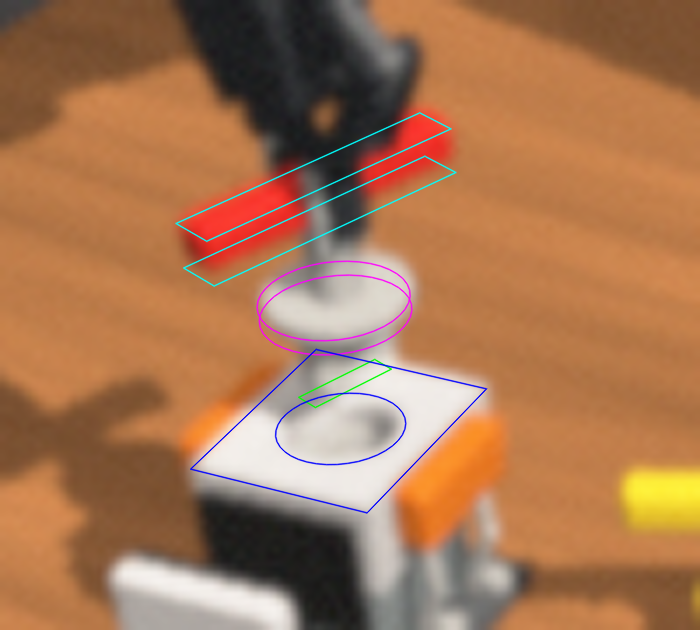

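View pics/o10t.png

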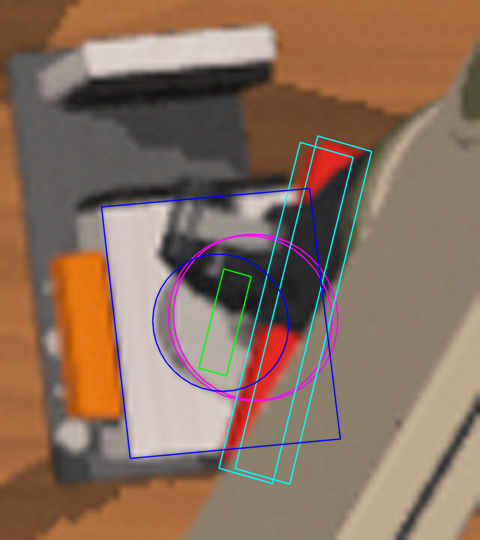

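```bash
python3 -m pendant '[2,-4,0,0,10, 0,0,-5,0,10, 0,0,-6,0,10, 0,0,-4,0,10, 0,0,0,0,10]'; python3 - <<'E'
from ov import *
st=sensors.sense(); print(st['tool_pos'],st['tcp_rot'],st['ft_force'])
x,y,z=st['tool_pos']
s=snap('scene','s11'); overlay(s,'o11s',(190,130,290,220),7,(x,y,z-23),-16)
E
```

```text
time: 8.38
tool_pos: [500.0, -273.1, 130.6]
tcp_rot: [-180.0, -1.7, 162.9]
ft_force: [-1.5, -0.3, -3.5]
finger_gap: 16.8
[ 500.0201748  -273.13245545  130.63932755] [-179.96063155   -1.7205614   162.88811401] [-1.48825336 -0.33356696 -3.52733612]
```

View pics/o11s.png

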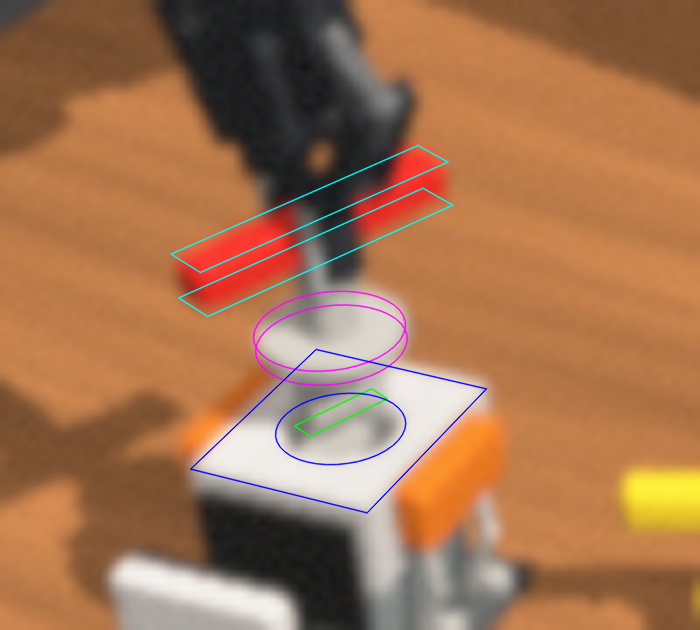

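The scene overlay agrees with the real collar to within a pixel. Now down gently, watching the force.

```bash
python3 -m pendant '[0,-1,-3,0,10, 0,0,-3,0,10, 0,0,0,0,10]';python3 -m pendant '[0,0,-3,0,10, 0,0,0,0,10]'
```

```text
time: 8.68
tool_pos: [500.0, -274.3, 124.4]
tcp_rot: [-180.0, -1.7, 162.9]
ft_force: [-0.9, 0.3, -3.4]
finger_gap: 16.9
time: 8.85
tool_pos: [499.9, -274.3, 121.0]
tcp_rot: [-180.0, -1.7, 162.9]
ft_force: [-0.0, -0.2, -3.1]
finger_gap: 17.2
```

```bash
python3 -m pendant '[0,0,-3,0,10, 0,0,0,0,10]'
```

```text
time: 9.02
tool_pos: [500.0, -274.4, 117.8]
tcp_rot: [-180.0, -1.7, 162.9]
ft_force: [0.7, 0.6, -3.1]
finger_gap: 16.7
```

```bash
python3 -m pendant '[0,0,-2,0,10, 0,0,0,0,10]';python3 -m pendant '[0,0,-2,0,10, 0,0,0,0,10]'
```

```text
time: 9.18
tool_pos: [500.0, -274.4, 115.7]
tcp_rot: [-180.0, -1.7, 162.9]
ft_force: [-1.1, 0.5, -3.5]
finger_gap: 17.1
time: 9.35
tool_pos: [500.1, -274.4, 113.6]
tcp_rot: [-180.0, -1.7, 162.9]
ft_force: [0.0, -0.3, -2.8]
finger_gap: 16.4
```

```bash
python3 -m pendant '[0,0,-2,0,10, 0,0,0,0,10]'
```

```text
time: 9.52
tool_pos: [500.1, -274.4, 111.4]
tcp_rot: [-180.0, -1.7, 162.9]
ft_force: [0.4, 0.5, -3.7]
finger_gap: 16.8
```

```bash
python3 -m pendant '[0,0,-2,0,10, 0,0,0,0,10]'
```

```text
time: 9.68
tool_pos: [500.2, -274.4, 109.3]
tcp_rot: [-180.0, -1.7, 162.9]
ft_force: [0.3, 0.2, -3.2]
finger_gap: 17.0
```

Key origin is now at about z 86, near the spindle face. I'll go on in 1–1.5 mm steps.

```bash
python3 -m pendant '[0,0,-1.5,0,10, 0,0,0,0,10]'
```

```text
time: 9.85
tool_pos: [500.2, -274.4, 107.6]
tcp_rot: [-179.9, -1.7, 162.9]
ft_force: [0.2, -0.3, -2.5]
finger_gap: 17.1
```

```bash
python3 -m pendant '[0,0,-1.5,0,10, 0,0,0,0,10]'
```

```text
time: 10.02
tool_pos: [500.2, -274.5, 105.9]
tcp_rot: [-179.9, -1.7, 162.9]
ft_force: [-0.4, 0.4, -3.0]
finger_gap: 16.7
```

```bash
python3 -m pendant '[0,0,-1.5,0,10, 0,0,0,0,10]'
```

```text
time: 10.18
tool_pos: [500.2, -274.5, 104.3]
tcp_rot: [-179.9, -1.7, 162.9]
ft_force: [1.2, -0.3, -2.7]
finger_gap: 16.3
```

```bash
python3 -m pendant '[0,0,-1.5,0,10, 0,0,0,0,10]'; python3 -m pendant '[0,0,-1.5,0,10, 0,0,0,0,10]'
```

```text
time: 10.35
tool_pos: [500.2, -274.5, 102.7]
tcp_rot: [-179.9, -1.7, 162.9]
ft_force: [-0.9, -0.8, -2.2]
finger_gap: 16.8
time: 10.52
tool_pos: [500.2, -274.5, 101.0]
tcp_rot: [-179.9, -1.7, 162.9]
ft_force: [-0.5, -0.1, -2.4]
finger_gap: 16.8
```

```bash
python3 -m pendant '[0,0,-1.5,0,10, 0,0,0,0,10]'; python3 - <<'E'
from ov import *
st=sensors.sense(); x,y,z=st['tool_pos']; print(z)
s=snap('scene','s12'); overlay(s,'o12s',(190,130,290,220),7,(x,y,z-23),-16)
E
```

```text
time: 10.68
tool_pos: [500.3, -274.5, 99.4]
tcp_rot: [-179.9, -1.7, 162.9]
ft_force: [-0.7, -0.2, -4.0]
finger_gap: 16.9
99.35904158358746
```

View pics/o12s.png

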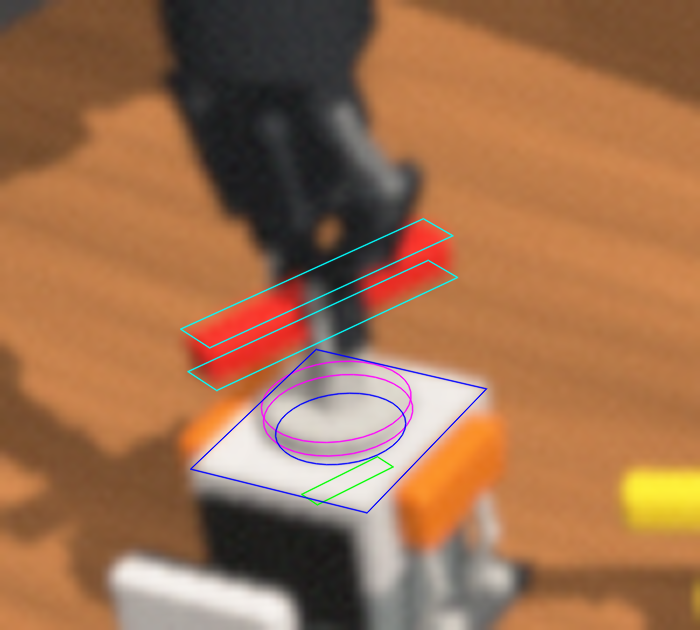

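The collar is now only a few mm above the head and the key is well below z 86, so the tang is in the slot. I'll finish in small steps.

```bash
python3 -m pendant '[0,0,-1,0,10, 0,0,0,0,10]'; python3 -m pendant '[0,0,-1,0,10, 0,0,0,0,10]'
```

```text
time: 10.9
tool_pos: [500.4, -274.6, 98.5]
tcp_rot: [-179.9, -1.6, 162.9]
ft_force: [-0.1, -0.1, -2.7]
finger_gap: 16.5
time: 11.07
tool_pos: [500.4, -274.6, 97.5]
tcp_rot: [-179.9, -1.6, 162.9]
ft_force: [-0.7, 0.4, -2.8]
finger_gap: 16.6
```

```bash
python3 -m pendant '[0,0,-1,0,10, 0,0,0,0,10]'
```

```text
time: 11.23
tool_pos: [500.5, -274.6, 96.4]
tcp_rot: [-179.9, -1.6, 162.9]
ft_force: [0.5, 0.7, -3.0]
finger_gap: 16.9
```

```bash
python3 -m pendant '[0,0,-1,0,10, 0,0,0,0,10]'
```

```text
time: 11.4
tool_pos: [500.5, -274.7, 95.3]
tcp_rot: [-179.9, -1.6, 162.9]
ft_force: [0.1, 0.4, -2.6]
finger_gap: 16.8
```

```bash
python3 -m pendant '[0,0,-0.8,0,10, 0,0,0,0,10]'
```

```text
time: 11.57
tool_pos: [500.5, -274.7, 94.4]
tcp_rot: [-179.9, -1.6, 162.9]
ft_force: [0.4, 0.2, -2.4]
finger_gap: 16.8
```

```bash
python3 -m pendant '[0,0,-0.8,0,10, 0,0,0,0,10]'
```

```text
time: 11.73
tool_pos: [500.6, -274.8, 93.9]
tcp_rot: [-179.9, -1.6, 162.9]
ft_force: [-0.2, -0.6, -2.2]
finger_gap: 17.1
```

```bash
python3 -m pendant '[0,0,-0.5,0,10, 0,0,0,0,10]'
```

```text
time: 11.9
tool_pos: [500.8, -274.8, 93.9]
tcp_rot: [-179.9, -1.6, 162.9]
ft_force: [-0.2, 0.1, -2.5]
finger_gap: 16.6
```

```bash
python3 - <<'E'
from ov import *
st=sensors.sense(); x,y,z=st['tool_pos']; print(z,st['ft_force'])
s=snap('scene','s13'); overlay(s,'o13s',(190,130,290,220),7,(x,y,70),-16)
E
```

```text
93.91459617055246 [-0.17753918  0.07191997 -2.49466082]
```

View pics/o13s.png

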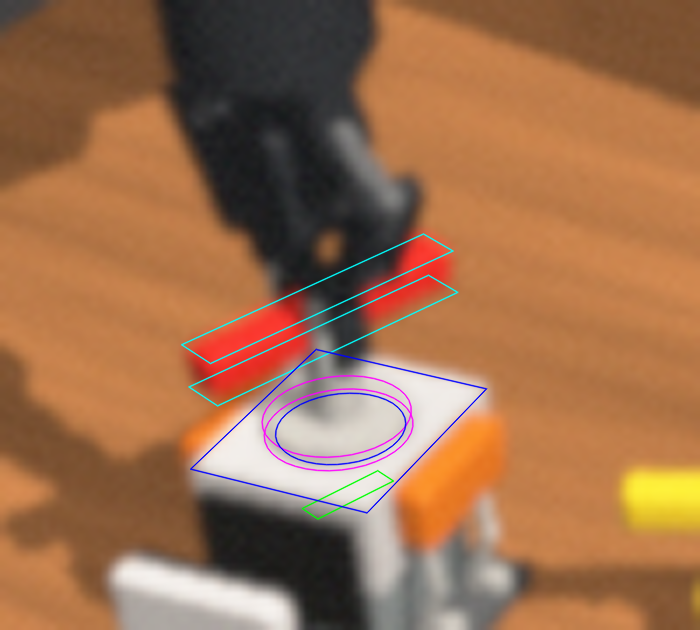

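Flush within about 1 mm with no extra force. One more small step, then release.

```bash
python3 -m pendant '[0,0,-1,0,10, 0,0,0,0,10]'
```

```text
time: 12.12
tool_pos: [500.9, -275.0, 94.0]
tcp_rot: [-179.9, -1.6, 162.9]
ft_force: [0.1, 0.0, -2.0]
finger_gap: 16.9
```

```bash
python3 -m pendant '[0,0,-1,0,10, 0,0,0,0,10]'
```

```text
time: 12.28
tool_pos: [501.2, -275.2, 93.9]
tcp_rot: [-179.9, -1.5, 162.9]
ft_force: [-0.6, -0.3, -3.0]
finger_gap: 17.2
```

```bash
python3 -m pendant '[0,0,0,0,25, 0,0,0,0,35, 0,0,0,0,50, 0,0,0,0,60, 0,0,0,0,60, 0,0,0,0,60]' 20; python3 - <<'E'
from ov import *
s=snap('scene','s14'); overlay(s,'o14s',(190,130,290,220),7,(500,-274.5,70),-16)
E
```

```text
time: 12.78
tool_pos: [502.1, -275.8, 94.0]
tcp_rot: [-179.9, -1.4, 162.9]
ft_force: [0.5, 0.4, -0.4]
finger_gap: 60.2
```

View pics/o14s.png

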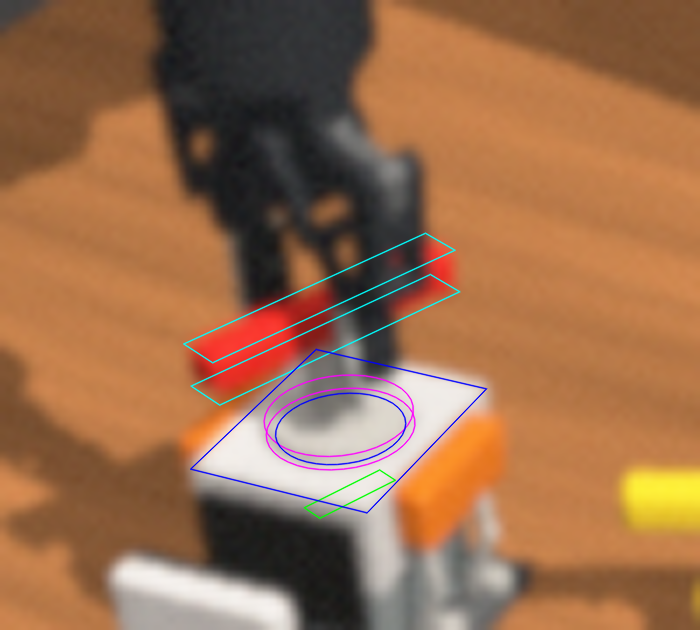

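Released, with the fingers standing clear on both sides of the bar. Retreating straight up, then aside to clear the top view.

```bash
python3 -m pendant '[0,0,4,0,60, 0,0,8,0,60, 0,0,14,0,60, 0,0,20,0,60, 0,0,20,0,60, 0,0,20,0,60, 0,0,20,0,60, 0,0,20,0,60]'; python3 -m pendant '[-10,30,10,0,60, -10,36,0,0,60, -10,36,0,0,60, -10,36,0,0,60, -10,36,0,0,60, -5,36,0,0,60, 0,36,0,0,60, 0,20,0,0,60, 0,0,0,0,60, 0,0,0,0,60, 0,0,0,0,60]'; python3 - <<'E'
from ov import *
s=snap('scene','s15'); overlay(s,'o15s',(190,130,290,220),7,(500,-274.5,70),-16)
s=snap('top','t15'); overlay(s,'o15t',(415,210,505,310),6,(500,-274.5,70),-16)
E
```

```text
time: 13.5
tool_pos: [498.1, -273.2, 223.0]
tcp_rot: [180.0, -1.9, 162.9]
ft_force: [-0.2, 0.2, -1.2]
finger_gap: 59.9
time: 14.42
tool_pos: [442.3, -0.2, 251.2]
tcp_rot: [-180.0, -0.5, 162.7]
ft_force: [-0.5, -0.3, 0.5]
finger_gap: 59.9
```

View pics/o15s.png

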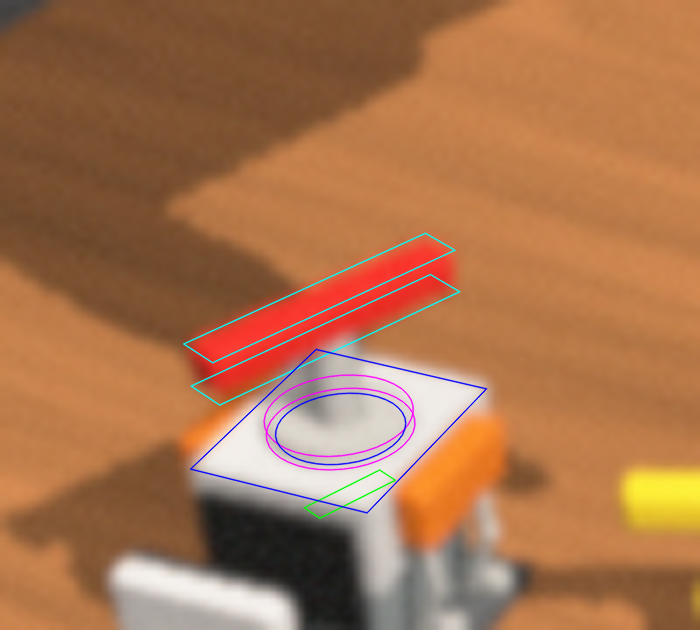

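View pics/o15t.png

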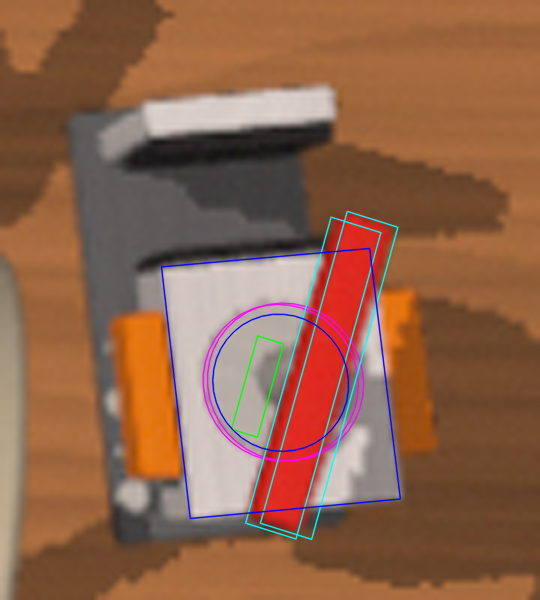

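View pics/t15.png

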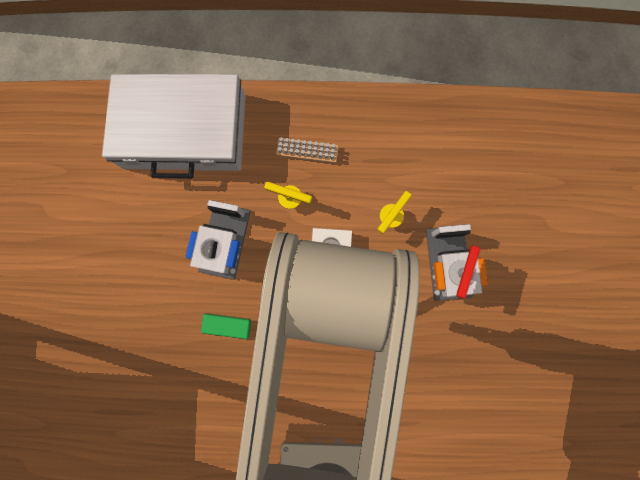

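The key stands in the well. The top overlay matches the flush pose, and the wax (226,326) and brush (307,150) haven't moved. Last check is depth and tilt.

```bash
python3 - <<'E'
from m import *
s=load('t15')
f=s['frame'].astype(int); m=(f[...,2]>150)&(f[...,1]<70)&(f[...,0]<70); m[:,:430]=0; m[:230]=0
m=cv2.erode(m.astype(np.uint8),np.ones((3,3)))
P=np.array([depth(s,u,v) for v,u in np.argwhere(m)]); print(len(P),np.median(P,0))
A=np.c_[P[:,:2]-P[:,:2].mean(0),np.ones(len(P))]
d=np.array([np.cos(np.radians(-16)),np.sin(np.radians(-16))]); t=A[:,:2]@d
print('slope along bar',np.polyfit(t,P[:,2],1))
def C(x,y): return 415+x/6,210+y/6
for p in((240,370),(235,400),(250,345)): print('collar',depth(s,*C(*p)))
for p in((190,300),(200,480),(185,350)): print('head',depth(s,*C(*p)))
print('bar',bar(s,158,(430,235,500,310)), sensors.sense()['ft_force'])
E
```

```text
340 [ 501.54882128 -271.39433667  158.05472045]
slope along bar [ -0.72570163 163.34393939]
collar [ 502.80974487 -259.53715947  104.94110708]
collar [ 491.96297041 -256.83062821  108.13945708]
collar [ 511.41973201 -261.6348671   110.47993881]
head [ 527.79164496 -243.19281754   99.12258602]
head [ 463.64372584 -246.61460452   99.18219468]
head [ 509.90693601 -241.70289062   97.65917414]
bar ((501.479736328125, -271.37152099609375), (19.153976440429688, 107.1970443725586), np.float32(-17.537628), array([ 501.27659481, -271.20997457]), 486) [0.38773221 0.00914358 0.31189023]
```

```bash
python3 - <<'E'
from bench import job
print(job.hand_in())
E
```

```text
the job is handed in; nothing more can be done
None
```

I took the red key out of the tray and set it in the orange-clipped clamp. The tang is in the slot, the collar is flush, and the gripper is open and clear. I handed the job in at about 14.5 s.

**How it went**
- **Slot angle:** I read it from the top view at about -17° and lined the tang up with it before lowering. It dropped in without any searching turn.
- **Force:** The wrist sensor never showed more than about 4 N, mostly the key's own weight. At the end the tool stopped at z 93.9 while that reading stayed near the key's weight, so I took it as seated and released.

**Last checks**
- **Height:** The bar's top measured 158 mm, which is exactly the flush height.
- **Position:** The bar's centre came out 1–3 mm from the well's axis, against a camera calibration of about 2 mm.
- **Bystanders:** The wax and brush look unmoved in the top view. I did not measure them.

**What disagreed**
- **Fingertip height:** The fingertips sat about 40 mm higher than the reported TCP, so my first close shut above the bar without touching it. I used camera heights from then on.
- **Key pose over the clamp:** My automatic fit of the key's pose there was poor, so I set it by eye with overlays. The two cameras differed by 2–3 mm.
- **Tilt:** The final slope fit along the bar was spoiled by depth outliers. I judged tilt only from the overlays and the flush height.

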